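Weigh a jar carrier by lifting it off the scale

ROBOT

A 6-joint arm with a two-finger parallel gripper is mounted at the origin on the work surface. World frame = base frame: x ahead of the robot, y to its left, z up, the work surface at z = 0. Lengths are in m, angles in rad, forces in N, time in s.
With the tool pointing down it reaches from about 0.35 to 0.975 m from the base axis. Payload 7.1 kg.
Tool frame: the origin (TCP) lies midway between the tips of the shut fingers; the grasp point (between the pads) lies 19 mm behind it; z points along the fingers, y is the line along which they close (so a half turn about z gives the same grasp; the last joint's range is limited). The gripper opens to 88 mm and grips with 3 to 60 N. Pads are 20 mm wide; open, the fingers measure 115 mm over their backs; the gripper's body (75 mm by 178 mm) begins 61 mm behind the grasp point.
Start: joints at [-1.174, 0.423, 1.63, -0, 1.089, -0.019], TCP at [0.252, -0.572, 0.193] pointing down, gripper open.
Joint ranges: [-3, 3], [-0.9, 2.11], [0.09, 2.58], [-1.31, 4.45], [0.11, 2.69], [-2.54, 2.54]. Speed limits (rad/s): [2.39, 2.39, 3.01, 3.14, 3.14, 3.14].

INTERFACE

Orientations are given as a unit quaternion [w, x, y, z].
In Python, from station import move_pose, movel, movej, command_gripper, wait, inverse_kinematics, read_camera, camera_info, MotionError, job_done, get_time, get_joint_pos, get_qvel, get_effort, get_tcp_pos, get_ee_rot, get_ft_force, get_ft_torque, get_grip_width, get_finger_force gives the robot as it stands. Calls block until the motion is done:
- move_pose(position, orientation): joint-space move of the TCP to a pose.
- movel(position, frame=None, v=0.15, until_force=None): straight line of the TCP; frame=None keeps the orientation; v is the mean speed in m/s. With until_force (N) it stops when the force on the tool has changed by that much, and returns True; else False.
- movej(angles): joint-space move.
- command_gripper(opening): opening from 0.0 (shut) to 1.0 (fully open); the grip force is fixed at half the most; returns when the fingers have stopped.
- wait(seconds).
- inverse_kinematics(position, orientation): joint angles nearest the present ones, or None.
- read_camera(name): name is "scene" or "top"; returns the picture (420x560x3 uint8, red, green, blue); there is no depth.
- camera_info(name): a dict with "intrinsics" (3x3 intrinsics, pixels), "dist" ([k1, k2, p1, p2, k3] as OpenCV has them; the pictures are not rectified), "T" (4x4, takes a point from camera to world coordinates). Camera axes: x right, y up, looking along -z (the intrinsics and any distortion apply to the point x, -y, -z); pixel columns grow to the right and rows downward; lengths in m; the calibration is good to about 2 mm. A picture is of the moment at which its call begins. camera_info takes no time and is no camera call.
A pose or a line that the arm cannot do raises MotionError and nothing moves.
- job_done(): hands the job in; it is judged then, once.
Readings, each from a call of its own:
- get_time(): time.
- get_joint_pos(): joint angles.
- get_qvel(): joint speeds.
- get_effort(): joint torques, N m.
- get_tcp_pos(): TCP position.
- get_ee_rot(): TCP orientation.
- get_ft_force(): force on the tool from outside, world axes, zero at the start.
- get_ft_torque(): the same for the moment, N m.
- get_grip_width(): opening from 0.0 (shut) to 1.0 (fully open).
- get_finger_force(): force on a finger pad.
Only numpy, scipy, OpenCV 4.12 (cv2) and the standard library are available. Lean on these libraries where they do the work, as an engineer would, in place of code of your own. Each camera call takes 0.05 s, during which the arm holds its last target. There are 200 camera calls.

TASK

Weigh the loaded carrier by lift-off: while it stands on the bench scale, press the large round power key fully down and let it up, then likewise the long tare key, without pressing the small square key between them. Then take the carrier by its bar, lift it about 8 cm straight up off the pan with the jars and ramekin in their wells, and keep it there over the scale, level and still: the program finishes while holding it in the air. Leave the other things on the table where they are.

Things in the scene. Friction and masses are not known exactly. Their poses are not given: they have to be found in the camera images.
- scale: Fixed low bench scale, white plastic case with a steel pan. Origin on the table under the centre of the pan, x axis away from the key strip, y axis along the row of keys, z up. Case 300 (x: from -190 to +110) x 320 (y) mm, top 45 mm above the table; pan 220 (x) x 300 (y) mm centred on the origin, its top 60 mm above the table. The key strip, with a dark display window, is on the robot's side at x = -190 to -110. The scale is turned up to 0.35 rad either way.
- scale_pan (a point): Centre of the pan's top surface, 60 mm above the table.
- key_power_top (a point): Centre of the top of the power key: the large ROUND grey key, 30 mm across, at the +y end of the key row (robot's left). It is 57 mm above the table and stands 12 mm proud of the case.
- key_power (a joint): Travel of the power key in m: 0 = up, 0.006 = fully down. Springs back; 1.2 N starts it moving, about 5 N holds it fully down. It counts as pressed beyond 0.004.
- key_tare_top (a point): Centre of the top of the tare key: the LONG grey key, 20 (x) x 46 (y) mm, at the -y end of the key row (robot's right), 180 mm from the power key. Top 57 mm above the table.
- key_tare (a joint): Travel of the tare key in m, same spring and meaning as the power key.
- key_units_top (a point): Centre of the top of the units key: the SMALL SQUARE grey key, 14 x 14 mm, in the middle of the row, 90 mm from each of the others, top 57 mm above the table. Not to be pressed.
- key_units (a joint): Travel of the units key in m, same spring as the others.
- carrier: Loose aluminium carrier standing on the pan, about 300 g empty. Origin at the centre of its underside, y axis along its length, z up. Tray 88 (x) x 256 (y) x 30 mm high with three wells in a row, centred at y = -84, 0 and +84 mm, well floors 5 mm above the underside. An upright strap at each end (y = -124 and +124 mm) carries a straight black bar above the wells. Roughly lined up with the scale's y axis.
- carrier_bar (a point): Middle of the carrier's carrying bar; the axes are those of the carrier. The bar is 14 mm thick (x), 16 mm high, 256 mm long (along y); its middle is 137 mm above the carrier's underside (197 mm above the table on the pan), at least 45 mm above the tops of the jars.
- jar_a_mid (a point): Centre (half-way up) of a closed glass jar with white lid, 66 mm diameter, 78 mm high, about 170 g, standing loose in one of the carrier's wells. Which well varies.
- jar_b_mid (a point): Centre of a second, identical jar, about 170 g, in another well.
- ramekin_mid (a point): Centre of a low empty white ramekin, 68 mm across, 45 mm high, about 70 g, in the remaining well; being lighter than the jars, it shifts the balance point of the carrier away from its well.
- spare_jar: Bystander: loose jar like those in the carrier, on the table beyond the +y side of the scale. Origin under its base.
- spare_ramekin: Bystander: loose white ramekin, 80 mm across, 45 mm high, on the table at the -y side of the scale. Origin under its base.
- spoon: Bystander: loose spoon on the table at the +y side of the scale.
- timer: Bystander: small white timer, 55 x 65 x 22 mm, on the table at the -y side of the scale.
- brush: Bystander: pastry brush on the table, far right.
- steel_mug: Bystander: steel mug, 76 mm across, 80 mm high, far left.
Things that resemble listed ones, but are neither listed nor needed, are in the scene too. What is shaped like the part that bears jar_a_mid but purple is not meant. Leave any yellow look-alike of the part that bears jar_b_mid alone.

How it is judged:
By the outcome, as a careful person would: the job done as asked, in the order asked, and still so for the second after the job is handed in, while the arm keeps its last pose, push and grip.
It also fails if it takes over 48 s, if anything falls off the work surface, if the arm or the gripper's body presses on something with over 40 N, if the wrist force passes 120 N, or if a joint passes its speed limit or range.

## Working session

There is one attempt and no reset: what is moved stays moved. The work goes in short steps, each a Python script; the robot and the scene stay as the last script left them, time stands still between calls to the robot, and variables do not carry over. Pictures are saved under pics/ and viewed, at most 10 in all, crops included, and the job is handed in when it is done.

```bash
mkdir -p pics; ls; python3 - <<'E'
from station import *
import cv2,numpy as np
for n in("scene","top"):
    im=read_camera(n); cv2.imwrite(f"pics/{n}0.png",im[:,:,::-1]); c=camera_info(n)
    print(n,np.round(c["intrinsics"],1).tolist(),c["dist"],np.round(c["T"],3).tolist())
print(get_time(),get_ee_rot())
E
```

```text
pics
scene [[526.9, 0.0, 280.0], [0.0, 526.9, 219.7], [0.0, 0.0, 1.0]] [-0.15370659  0.          0.          0.          0.        ] [[-0.708, -0.498, 0.5, 1.446], [0.706, -0.486, 0.515, 0.901], [-0.013, 0.718, 0.696, 1.354], [0.0, 0.0, 0.0, 1.0]]
top [[387.2, 0.0, 274.4], [0.0, 387.2, 211.2], [0.0, 0.0, 1.0]] [-0.07088714  0.          0.          0.          0.        ] [[-0.028, 0.987, -0.158, 0.416], [-1.0, -0.029, -0.0, -0.008], [-0.005, 0.158, 0.987, 1.288], [0.0, 0.0, 0.0, 1.0]]
0.1 [-6.93330638e-04  9.78467416e-01  2.06400141e-01 -1.32075937e-04]
```

View pics/scene0.png

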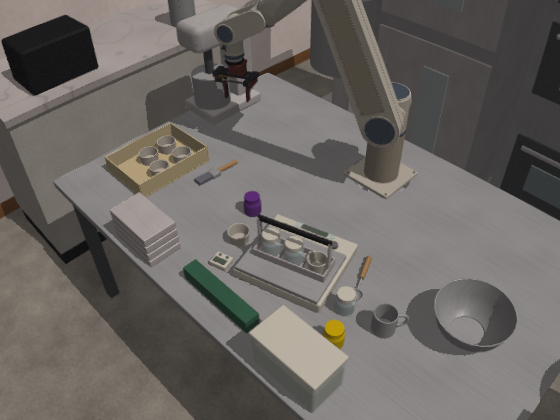

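View pics/top0.png

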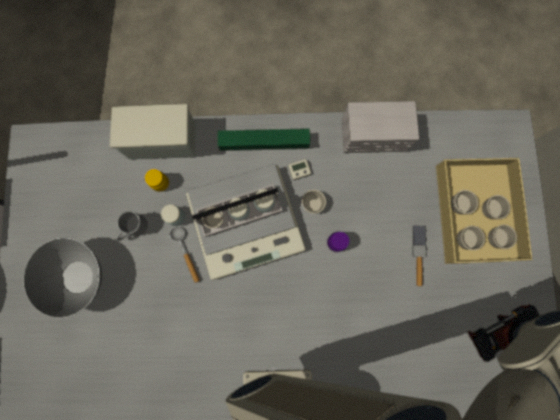

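The scene view shows the scale near (295,260), with the carrier on it. In the top view the keys are at about power (228,257), units (254,250) and tare (281,241). The bar runs from (193,214) to (278,190), and the ramekin sits in the +y (left) well. The purple jar (339,241), the yellow jar (156,180) and the white spare jar (171,214) all stand off the carrier. I'll enlarge to confirm.

```bash
python3 - <<'E'
import cv2,numpy as np
a=cv2.imread("pics/top0.png")[155:285,175:315];b=cv2.imread("pics/scene0.png")[205:305,230:365]
a=cv2.resize(a,(560,520),interpolation=cv2.INTER_CUBIC);cv2.imwrite("pics/c1.png",a)
b=cv2.resize(b,(675,500),interpolation=cv2.INTER_CUBIC);cv2.imwrite("pics/c2.png",b)
E
```

```text
(no output)
```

View pics/c1.png

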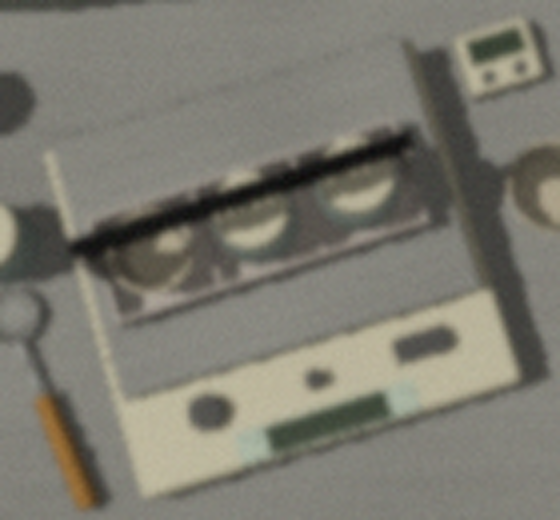

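View pics/c2.png

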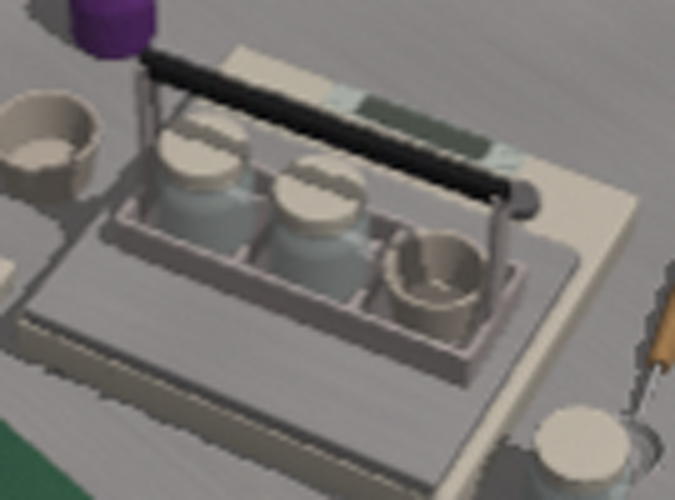

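The crops confirm the layout. In the top crop, the round power key is at (211,411), the small square units key at (319,379) and the long tare key at (426,343). The bar runs from (75,247) to (410,142). The two white-lid jars are in the middle and -y wells, and the ramekin is at +y, so the balance point lies toward -y. Next I'll measure by masks.

```bash
cat > h.py <<'E'
import cv2,numpy as np
from station import *
def ray(n,px):
    c=camera_info(n);T=np.array(c["T"])
    p=cv2.undistortPoints(np.array([[px]],float),np.array(c["intrinsics"]),np.array(c["dist"]))[0,0]
    return T[:3,3],T[:3,:3]@np.array([p[0],-p[1],-1])
def onplane(n,px,z):
    o,d=ray(n,px);return o+d*(z-o[2])/d[2]
def proj(n,P):
    c=camera_info(n);T=np.array(c["T"]);q=T[:3,:3].T@(np.array(P)-T[:3,3]);q=q*[1,-1,-1]
    return cv2.projectPoints(q[None],np.zeros(3),np.zeros(3),np.array(c["intrinsics"]),np.array(c["dist"]))[0].ravel()
def down(yaw): # tool z down, tool y axis direction at angle yaw in world
    from scipy.spatial.transform import Rotation as R
    y=np.array([np.cos(yaw),np.sin(yaw),0]);z=np.array([0,0,-1.]);x=np.cross(y,z)
    q=R.from_matrix(np.c_[x,y,z]).as_quat();return q[[3,0,1,2]]
E
python3 - <<'E'
from h import *
im=cv2.imread("pics/top0.png");g=im.max(2)
for nm,(u,v),r in(("power",(228,257),8),("units",(254.5,249.5),6),("tare",(281,240.5),10)):
    u0,v0=int(u)-r,int(v)-r
    sub=g[v0:v0+2*r+1,u0:u0+2*r+1]
    m=(sub<115).astype(np.uint8)
    n,l,st,c=cv2.connectedComponentsWithStats(m)
    k=min(range(1,n),key=lambda i:np.hypot(*(c[i]-r)) if st[i,4]>4 else 99)
    px=c[k]+[u0,v0];print(nm,px.round(1),st[k],onplane("top",px,.057).round(4))
for n,box in(("top",(185,180,290,225)),("scene",(252,210,340,250))):
    im=cv2.imread(f"pics/{n}0.png");x0,y0,x1,y1=box
    m=(im[y0:y1,x0:x1].max(2)<38).astype(np.uint8)
    k,l,st,c=cv2.connectedComponentsWithStats(m);i=1+st[1:,4].argmax()
    p=np.argwhere(l==i)[:,::-1]+[x0,y0];R=cv2.minAreaRect(p.astype(np.float32));b=cv2.boxPoints(R)
    b=sorted(b.tolist());e=[np.mean(b[:2],0),np.mean(b[2:],0)]
    print(n,st[i],np.round(R[1],1),np.round(e,1),[onplane(n,q,.203).round(4) for q in e])
E
```

```text
power [227.4 257.5] [ 3  5 10  8 66] [0.4687 0.146  0.057 ]
units [254.1 249.4] [ 4  5  5  4 17] [0.492  0.0606 0.057 ]
tare [280.9 240.5] [ 3  7 15  8 77] [ 0.5178 -0.0252  0.057 ]
top [  8   9  84  31 294] [ 5.  87.6] [[193.2 217.6]
 [276.2 189.6]] [array([0.5777, 0.224 , 0.203 ]), array([ 0.652 , -0.0142,  0.203 ])]
scene [  6   6  74  29 343] [78.2  4.7] [[257.7 216.8]
 [331.1 243.8]] [array([ 0.6584, -0.0106,  0.203 ]), array([0.5844, 0.2321, 0.203 ])]
```

Checks: power to tare measures 178 mm (180 given), the units key lies midway, and the bar is 250 to 254 mm long (256 given). The scale is turned by about 0.28 rad and the bar by about 0.30 rad. The bar's middle, averaged over both views, is about (0.618, 0.108). Next I press the keys.

```bash
python3 - <<'E'
from h import *
q=down(.28)
p=get_tcp_pos();movel([p[0],p[1],.28],v=.25);command_gripper(0)
print(get_time())
for k in([.4687,.146],[.5178,-.0252]):
    move_pose([*k,.22 if k[0]<.5 else .10],q)
    movel([*k,.066],v=.12)
    r=movel([*k,.046],v=.015,until_force=11)
    print(r,get_tcp_pos(),get_ft_force());wait(.3)
    print(get_tcp_pos(),get_ft_force(),get_time())
    movel([*k,.10],v=.1)
movel([.5178,-.0252,.26],v=.25)
print(get_time(),get_joint_pos())
cv2.imwrite("pics/top1.png",read_camera("top")[:,:,::-1])
E
```

```text
1.9417
False [0.46876971 0.14603852 0.04609281] [-1.04420709 -0.53414988 -0.2796499 ]
[0.46872327 0.14601671 0.04603761] [-0.07250865  0.13856305  0.59100113] 7.8167
False [ 0.51791719 -0.02521903  0.04610388] [-0.02516347  0.15315701  0.658915  ]
[ 0.51782013 -0.02517944  0.0460344 ] [ 0.37181471  0.42762825 -0.12245473] 11.4667
12.95 [-7.15535440e-02  1.89584115e-01  1.79815290e+00 -2.44973038e-05
  1.15630310e+00 -3.51577414e-01]
```

```bash
python3 - <<'E'
from h import *
print(get_grip_width(),get_ft_force(),get_ee_rot())
movel([.5178,-.0252,.062],v=.15)
a=read_camera("top");b=read_camera("scene")
print(proj("top",[.5178,-.0252,.062]),proj("scene",[.5178,-.0252,.062]),proj("scene",[.4687,.146,.057]),get_time())
a=cv2.resize(a[155:285,175:315],(380,353),interpolation=cv2.INTER_CUBIC);b=cv2.resize(b[195:295,240:360],(420,350),interpolation=cv2.INTER_CUBIC)
c=np.zeros((353,800,3),np.uint8);c[:,:380]=a;c[:350,380:]=b
cv2.imwrite("pics/d.png",c[:,:,::-1])
E
```

```text
0.0073622925655003725 [ 0.23323924 -0.99439164  0.57885082] [-0.00149708  0.60151834  0.79885699 -0.00098024]
[280.92292987 240.38956466] [285.90548156 224.00447262] [332.07603292 242.5687237 ] 14.5667
```

View pics/d.png

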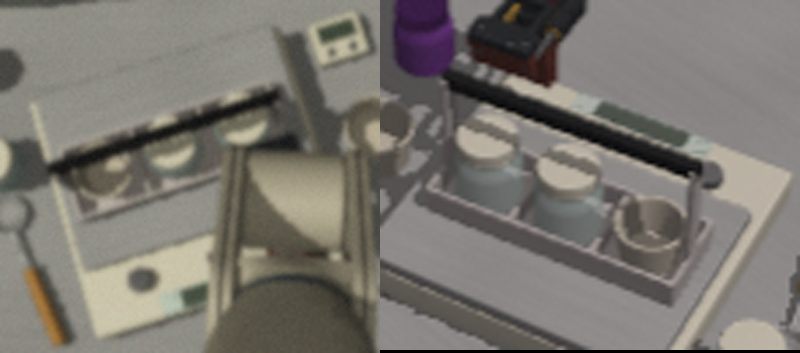

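The scene half shows the red finger tips at crop (540,85), about 4 px above where the reported TCP projects (540,101). The z=0.046 presses also met no force. So the tips are either higher or further off than assumed. I'll compare the tips with their projection in free air above the power key.

```bash
python3 - <<'E'
from h import *
movel([.5178,-.0252,.26],v=.3)
P=[.4687,.146,.26]
movel(P,v=.3)
a=read_camera("top");b=read_camera("scene");u,v=proj("scene",P);print(u,v,proj("top",P),get_tcp_pos(),get_time())
cv2.imwrite("pics/s2.png",b[:,:,::-1]);cv2.imwrite("pics/t2.png",a[:,:,::-1])
c=b[150:260,270:390].copy();c=cv2.resize(c,(720,600)[:2] and (654,600),interpolation=cv2.INTER_CUBIC)
s=654/120;cv2.drawMarker(c,(int((u-270)*s),int((v-150)*s)),(0,255,0),0,14)
u,v=proj("scene",[.4687,.146,.057]);cv2.drawMarker(c,(int((u-270)*s),int((v-150)*s)),(255,0,255),0,14)
cv2.imwrite("pics/e.png",c[:,:,::-1])
E
```

```text
335.6961087152606 197.7880649012382 [217.77171168 254.4635582 ] [0.46885226 0.14470015 0.25939265] 16.2167
```

View pics/e.png

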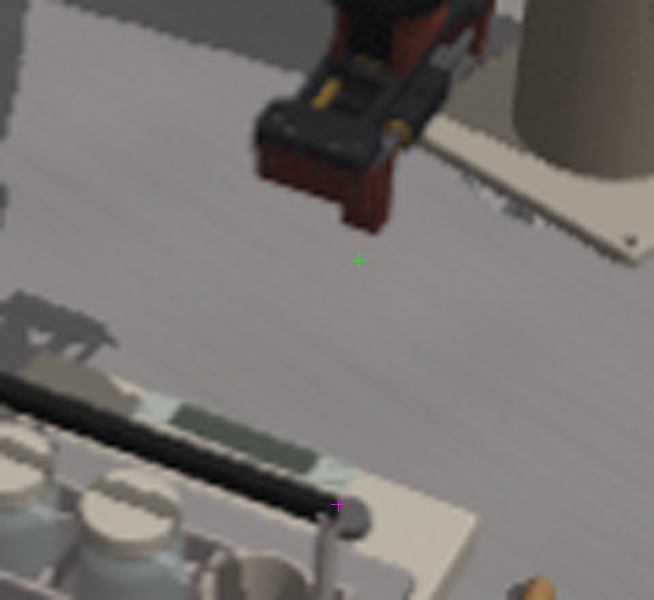

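The tip is seen at crop (365,225), but the TCP projects to (358,260), roughly 20–25 mm lower. The key's own projection agrees to about 3 px. So the tips really end short of the reported TCP, and I'll find the key by contact. I'll start with the power key, slowly and force-guarded.

```bash
python3 - <<'E'
from h import *
k=[.470,.1475]
movel([*k,.06],v=.2)
wait(.3);f0=get_ft_force()
for z in np.arange(.045,.009,-.004):
    r=movel([*k,z],v=.03,until_force=8)
    f=get_ft_force()-f0;print(r,get_tcp_pos().round(4),f.round(1))
    if r: break
wait(.2);print((get_ft_force()-f0).round(1),get_finger_force(),get_time())
cv2.imwrite("pics/s3.png",read_camera("scene")[:,:,::-1])
E
```

```text
False [0.4699 0.1475 0.0448] [-0.1  0.  -0.5]
False [0.4698 0.1475 0.0409] [-0.5 -1.1  0.5]
False [0.4698 0.1474 0.0368] [-0.  -0.9  0.7]
False [0.4698 0.1475 0.0328] [ 0.5 -0.7  0.3]
False [0.4698 0.1474 0.0288] [-0.4 -1.3  0.2]
False [0.4704 0.1476 0.0251] [ 0.1 -1.   2.9]
False [0.4704 0.1476 0.0212] [ 0.  -1.2  6.6]
True [0.4705 0.1476 0.0208] [-6.3 -3.1 25.9]
[-7.3 -3.8 26.5] 12.811054922640324 20.425
```

The key began to move at a reported z of about 0.027 and hit bottom at 0.0208. So the real tips sit about 30 mm behind the reported TCP, which agrees with the picture, and power is now fully down. I release it and press tare with this correction.

```bash
python3 - <<'E'
from h import *
movel([.470,.1475,.06],v=.1)
k=[.5187,-.0240]
movel([*k,.06],v=.2);movel([*k,.032],v=.1);f0=get_ft_force()
r=movel([*k,.0195],v=.02,until_force=9)
wait(.2);print(r,get_tcp_pos().round(4),(get_ft_force()-f0).round(1),get_time())
movel([*k,.05],v=.1);movel([*k,.26],v=.3)
t=.30;ex=np.array([np.cos(t),np.sin(t)]);ey=np.array([-np.sin(t),np.cos(t)])
g=np.array([.618,.108])-.0118*ey
command_gripper(1.0)
move_pose([*g,.235],down(t))
P=[*g,.235+.03];print(g,get_time())
b=read_camera("scene");u,v=proj("scene",P);print(u,v)
cv2.imwrite("pics/s4.png",b[:,:,::-1])
c=cv2.resize(b[160:270,230:350],(654,600),interpolation=cv2.INTER_CUBIC);s=5.45
for Q,co in((P,(0,255,0)),([*g,.205],(255,0,255))):
    u,v=proj("scene",Q);cv2.drawMarker(c,(int((u-230)*s),int((v-160)*s)),co,0,14)
cv2.imwrite("pics/f.png",c[:,:,::-1])
E
```

```text
True [ 0.5193 -0.024   0.0211] [-2.2  1.6  9. ] 23.2833
[0.62148714 0.09672703] 26.6333
290.17172790055736 213.1266334803868
```

View pics/f.png

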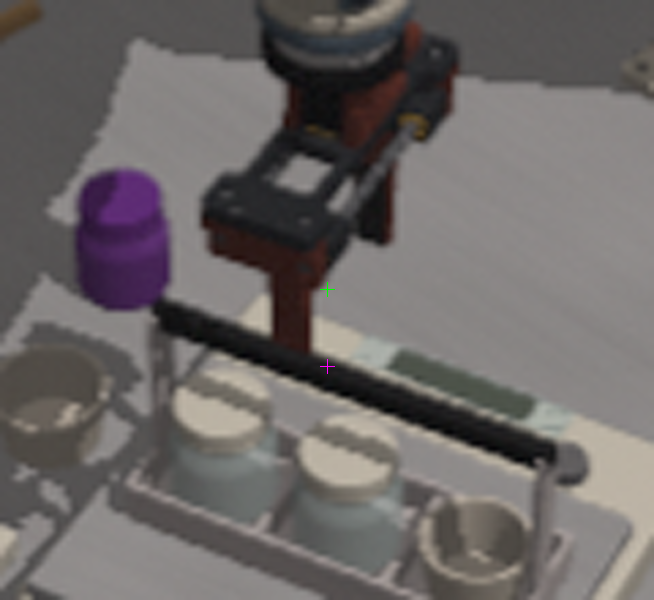

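The fingers straddle the bar: the near tip is at (290,345), the far tip at (375,240), and their midpoint (332,292) matches the corrected TCP. The bar runs from (160,308) to (553,450), so I shift 3 mm toward +y, grip and lift a little to test the balance.

```bash
python3 - <<'E'
from h import *
t=.30;ey=np.array([-np.sin(t),np.cos(t)])
g=np.array([.6215,.0967])+.003*ey
movel([*g,.148],v=.1);wait(.2)
f0=get_ft_force();m0=get_ft_torque()
command_gripper(0);print(get_grip_width(),get_finger_force(),(get_ft_force()-f0).round(1))
p=get_tcp_pos();print(p)
movel([p[0],p[1],p[2]+.015],v=.03);wait(.4)
T=get_ft_torque()-m0
print((get_ft_force()-f0).round(2),T.round(3),"ex,ey",(T[0]*np.cos(t)+T[1]*np.sin(t)).round(3),(T[:2]@ey).round(3),get_grip_width(),get_time())
b=read_camera("scene");cv2.imwrite("pics/s5.png",b[:,:,::-1])
cv2.imwrite("pics/g.png",cv2.resize(b[170:280,230:360],(709,600),interpolation=cv2.INTER_CUBIC)[:,:,::-1])
E
```

```text
0.155768032927453 29.99281257390976 [-1.5 -0.1  0.8]
[0.62021602 0.09943335 0.14787742]
[ 0.29 -0.53 -7.2 ] [0.038 0.023 0.032] ex,ey 0.043 0.01 0.1581080992382853 30.075
```

View pics/g.png

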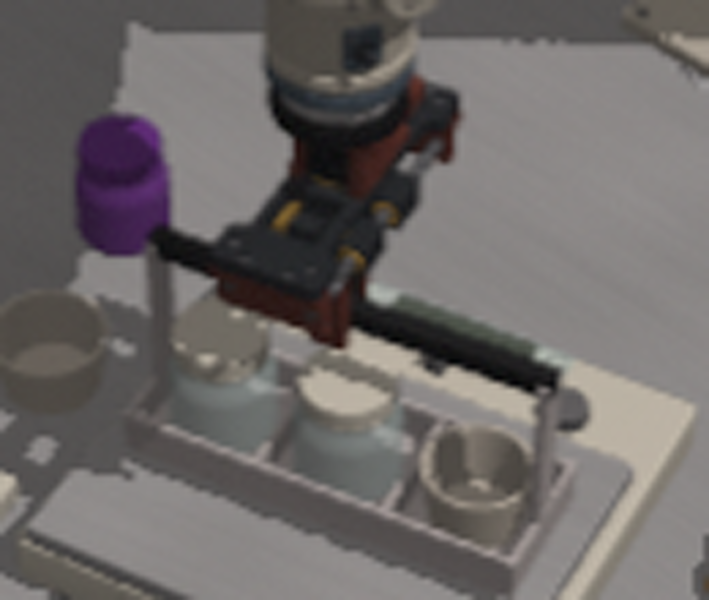

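The carrier is clear of the pan. The force is 7.2 N against about 7.0 N expected, and the moment is small at 0.04 N m. The bar runs from (155,240) to (555,380), with all three loads in their wells. I lift the rest and check the level.

```bash
python3 - <<'E'
from h import *
p=get_tcp_pos()
movel([.6202,.0994,.228],v=.05);wait(1.0)
print(get_tcp_pos(),get_ft_force().round(1),np.abs(get_qvel()).max(),get_grip_width(),get_finger_force(),get_time())
b=read_camera("scene");cv2.imwrite("pics/s6.png",b[:,:,::-1])
# predicted bar ends if level, vs picture
t=.30;ey=np.array([-np.sin(t),np.cos(t)]);s=5.45
c=cv2.resize(b[150:260,230:360],(709,600),interpolation=cv2.INTER_CUBIC)
m=np.array([.6202,.0994])+.0088*ey
for d in(-.128,.128):
    u,v=proj("scene",[*(m+d*ey),.197+.08]);cv2.drawMarker(c,(int((u-230)*s),int((v-150)*s)),(0,255,0),0,14)
cv2.imwrite("pics/k.png",c[:,:,::-1])
E
```

```text
[0.62019441 0.09940339 0.22800369] [-0.9  0.2 -7.8] 0.00114227041478878 0.15593432753646755 29.993188083171844 32.575
```

View pics/k.png

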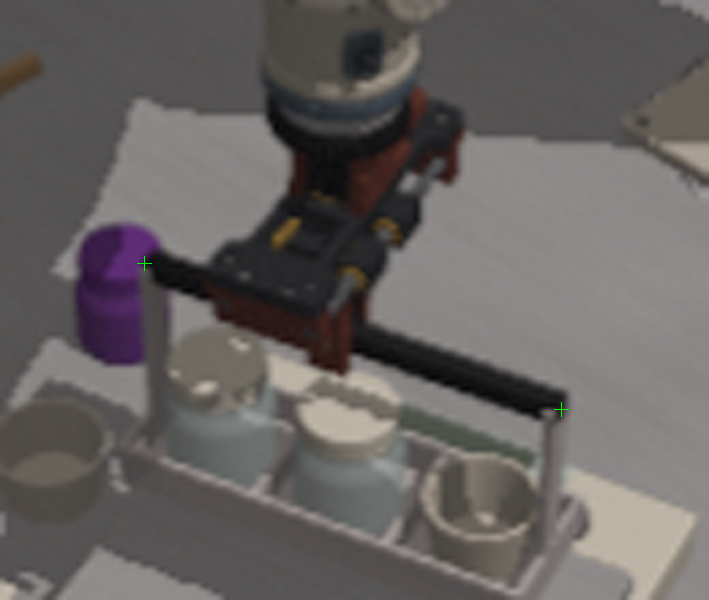

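The bar ends, at about (150,262) and (563,402), fall within about 1 px of the level-bar projections. The jars and ramekin are in their wells, the arm is still, and 32.6 s have been used.

```bash
python3 -c "
from station import *
print(job_done())"
```

```text
the job is handed in; nothing more can be done
None
```

I pressed the power key and then the tare key fully down and let each up, leaving the units key alone, and handed the job in holding the loaded carrier level and still 8 cm above the pan, with the jars and ramekin in their wells.

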